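Flip the turned-today flags of the two small cheese wheels

TASK

The two small cheese wheels have been turned today: push the white hinged flag on the stand in front of each of them right over its pivot, until it lies flat on the opposite side and shows its other face (the bar in place of the ring). The big wheel has not been turned, so leave its flag as it is. Only push with the fingers: do not lift or shift the stands, the wheels or anything else.

Things in the scene. Friction and masses are not known exactly. Their poses are not given: they have to be found in the camera images.
- stand_small1_pivot (a point): Middle of the flag's axle, 80 mm above the table, on the stand before the first small wheel (flag begins towards the robot). Stand loose, 1.5 kg: steel base 100 x 90 x 12 mm, two wooden uprights 50 mm along x, outer faces at y +-42 mm, tops 4 mm above the axle. Stand axes: y along the axle, z up; the flag begins on the -x side and flips up and over to +x.
- flag_small1 (a joint): Angle of that stand's flag, rad: 0 = lying level on the stand's -x side, raised ring on top; 1.57 = upright; 3.14 = level on the +x side, raised bar on top. Begins at 0 to 0.12. Stiff hinge (0.035 N m): the flag stays at any angle. A level push on the thumb tab turns the flag some 55 degrees; pushing the plate itself from behind brings it the rest of the way over.
- flag_small1_end (a point): Middle of the free end of that flag, moving with it, 80 mm from the axle. White plate 60 mm wide (along the axle), 5 mm thick, centred on the axle, 50 g. At the axle a thumb tab, 5 mm thick and 40 mm wide along the axle, stands square to the plate on the ring face, its edge 45 mm from the axle: upright while the ring shows, hanging down when flipped.
- stand_small2_pivot (a point): Middle of the flag's axle, 80 mm above the table, on the stand before the second small wheel (stand turned round: flag begins towards the wheel). Stand loose, 1.5 kg: steel base 100 x 90 x 12 mm, two wooden uprights 50 mm along x, outer faces at y +-42 mm, tops 4 mm above the axle. Stand axes: y along the axle, z up; the flag begins on the -x side and flips up and over to +x.
- flag_small2 (a joint): Angle of that stand's flag, rad: 0 = lying level on the stand's -x side, raised ring on top; 1.57 = upright; 3.14 = level on the +x side, raised bar on top. Begins at 0 to 0.12. Stiff hinge (0.035 N m): the flag stays at any angle. A level push on the thumb tab turns the flag some 55 degrees; pushing the plate itself from behind brings it the rest of the way over.
- flag_small2_end (a point): Middle of the free end of that flag, moving with it, 80 mm from the axle. White plate 60 mm wide (along the axle), 5 mm thick, centred on the axle, 50 g. At the axle a thumb tab, 5 mm thick and 40 mm wide along the axle, stands square to the plate on the ring face, its edge 45 mm from the axle: upright while the ring shows, hanging down when flipped.
- stand_big_pivot (a point): Middle of the flag's axle, 80 mm above the table, on the stand before the big wheel (flag begins towards the robot). Stand loose, 1.5 kg: steel base 100 x 90 x 12 mm, two wooden uprights 50 mm along x, outer faces at y +-42 mm, tops 4 mm above the axle. Stand axes: y along the axle, z up; the flag begins on the -x side and flips up and over to +x.
- flag_big (a joint): Angle of that stand's flag, rad: 0 = lying level on the stand's -x side, raised ring on top; 1.57 = upright; 3.14 = level on the +x side, raised bar on top. Begins at 0 to 0.12. Stiff hinge (0.035 N m): the flag stays at any angle. A level push on the thumb tab turns the flag some 55 degrees; pushing the plate itself from behind brings it the rest of the way over.
- flag_big_end (a point): Middle of the free end of that flag, moving with it, 80 mm from the axle. White plate 60 mm wide (along the axle), 5 mm thick, centred on the axle, 50 g. At the axle a thumb tab, 5 mm thick and 40 mm wide along the axle, stands square to the plate on the ring face, its edge 45 mm from the axle: upright while the ring shows, hanging down when flipped.
- wheel_small1: Grey-rinded small cheese wheel, 130 mm across, 55 mm high, loose on a wooden board 240 x 210 x 20 mm, 0.20 to 0.27 m beyond its flag stand (farther from the robot). Origin at the centre of its underside. Not to be moved.
- wheel_small2: Grey-rinded small cheese wheel, 130 mm across, 55 mm high, loose on a wooden board 240 x 210 x 20 mm, 0.20 to 0.27 m beyond its flag stand (farther from the robot). Origin at the centre of its underside. Not to be moved.
- wheel_big: Grey-rinded big cheese wheel, 200 mm across, 75 mm high, loose on a wooden board 240 x 210 x 20 mm, 0.20 to 0.27 m beyond its flag stand (farther from the robot). Origin at the centre of its underside. Not to be moved.
- jar: Bystander: small amber jar, 34 mm across, 60 mm high. Origin on the table under it. Not to be moved.
- weight: Bystander: brass weight with a knob, 36 mm across, 55 mm high. Origin on the table under it. Not to be moved.
- brush: Bystander: wooden brush lying down. Origin on the table under it. Not to be moved.
- trier: Bystander: cheese trier lying down: 92 mm wooden cross handle, 12 mm steel rod 120 mm long. Origin on the table under the middle of its handle. Not to be moved.
- cup: Bystander: white cup, 76 mm across, 85 mm high. Origin on the table under it. Not to be moved.
- bottle: Bystander: white bottle, 60 mm across, 150 mm high. Origin on the table under it. Not to be moved.
- wedge: Bystander: wooden block 90 x 45 x 25 mm. Origin on the table under it. Not to be moved.

How it is judged:
By the outcome, as a careful person would: the job done as asked, in the order asked, and still so for the second after the job is handed in, with the robot touching nothing.
It also fails if it takes over 64 s, if anything falls off the work surface, if the arm or the gripper's body presses on something with over 40 N, if the wrist force passes 120 N, or if a joint passes its speed limit or range.

ROBOT

A 7-joint arm with a two-finger parallel gripper is mounted at the origin on the work surface. World frame = base frame: x ahead of the robot, y to its left, z up, the work surface at z = 0. Lengths are in m, angles in rad, forces in N, time in s.
With the tool pointing down it reaches from about 0.425 to 0.875 m from the base axis. Payload 8.4 kg.
Tool frame: the origin (TCP) lies where the fingers leave the gripper's body, on its centre line; the fingertips stand 73 mm ahead of it and the grasp point (between the pads) lies bot.grip_depth ahead of it (bot.grip_depth is the distance from the TCP to the grasp point, in m); z points along the fingers, y is the direction in which the jaws open and shut (so a half turn about z gives the same grasp; the last joint's range is limited). The gripper opens to 85 mm and grips with 20 to 120 N. Pads are 22 mm wide; open, the fingers measure 114 mm over their backs; the gripper's body (76 mm by 85 mm) begins 54 mm behind the grasp point. The pads swing forward as they close: fully open they stand 13 mm farther back than shut.
Start: joints at [1.098, 0.333, 0.04, 1.465, -0.013, 1.343, -0.059], TCP at [0.237, -0.605, 0.304] pointing down, gripper open.
Joint ranges: [-2.58, 2.58], [-0.38, 2.09], [-1.3, 1.39], [0.25, 2.4], [-1.5, 4.64], [0.08, 2.09], [-2.65, 2.65]. Speed limits (rad/s): [2.22, 2.22, 2.79, 2.79, 3.14, 3.14, 3.14].

INTERFACE

Orientations are given as a 3x3 rotation matrix whose columns are the frame's x, y, z axes.
In Python, from rig import bot gives the robot as it stands.
- The arm moves only by the tool move_arm, never from a script. Its argument "rows" is a list that holds one entry, the list of rows, each a list of 6 numbers: the shift along the tool's x, y, z in m, then the turn, a rotation vector about the tool's x, y, z in rad. In form: [[[tx, ty, tz, ax, ay, az], ...]]. A call has 1 to 20 rows; each row shifts and turns the commanded pose from where the row before left it, along the tool's axes as they then stand; what a row does not reach is not made up. A row lasts 1/12 s, in which the tool goes at most 41.7 mm and 7.16 degrees, less where a joint would pass 70% of its speed; a pose out of reach is approached as far as the arm can. A call is refused whole if a number of a shift passes 0.0417 or a number of a turn 0.125, either way. A call with a gripper value outside its range is refused whole. "claw" is the finger opening in m, from 0 to 0.0854, set as the call begins (left out, the last holds). The fingers move at their own pace and stop on an object; "newtons" is the grip in N (left out, the last holds). Time passes only in rows, so rows that do not move let the fingers close. It gives the time, the measured TCP pose, the force and the opening at its end, in the units of the state.
- bot.get_state(): the state, without advancing time (a new reading comes with each control period).
- bot.camera(name): name is "scene" or "top" or "wrist"; returns (picture, depth): 384x512x3 uint8, red, green, blue; 384x512 float32, m along the optical axis (not along the pixel's ray), 0 where there is no reading.
- bot.get_calibration(name): a dict with "intrinsics" (3x3 intrinsics, pixels), "T" (4x4, takes a point from camera to world coordinates). Camera axes: x right, y up, looking along -z (the intrinsics and any distortion apply to the point x, -y, -z); pixel columns grow to the right and rows downward; lengths in m; the calibration is good to about 2 mm. A picture is of the moment at which its call begins: read the wrist's pose just before it. get_calibration takes no time and is no camera call; for the wrist camera it gives the pose at the moment of the call.
- bot.hand_in(): hands the job in, once; it reports no verdict.
The state is a dict: "clock": time; "joints": joint angles; "dq": joint speeds; "effort": joint torques, N m; "ee_pos": TCP position; "orientation": TCP orientation; "wrist_force": force on the tool from outside, world axes, zero at the start; "torque": the same for the moment, N m; "finger_gap": opening from 0.0 (shut) to 1.0 (fully open).
Only numpy, scipy, OpenCV 4.12 (cv2) and the standard library are available. Lean on these libraries where they do the work, as an engineer would, in place of code of your own. Each camera call takes 0.05 s, during which the arm holds its last target.

## Working session

There is one attempt and no reset: what is moved stays moved. The work goes in short steps, Python scripts to look and compute and a tool call to move; the robot and the scene stay as the last step left them, time stands still between calls to the robot, and variables do not carry over. Pictures are saved under pics/ and viewed, and the job is handed in when it is done.

Besides the shell and the picture viewer there is one more tool, called after ">>>" as name(argument=value, ...) on one line, values as JSON. move_arm: Moves the arm, as the interface text tells. Its arguments: {"type":"object","properties":{"rows":{"type":"array","items":{"type":"array","items":{"type":"array","items":{"type":"number"}}}},"claw":{"type":"number"},"newtons":{"type":"number"}},"required":["rows"]}

```bash
ls; mkdir -p pics
cat > h.py <<'E'
import numpy as np, cv2
from rig import bot
def snap(name,fn):
    cal=bot.get_calibration(name)
    p,d=bot.camera(name)
    cv2.imwrite('pics/'+fn+'.png',p[:,:,::-1])
    np.savez('pics/'+fn+'.npz',p=p,d=d,K=cal['intrinsics'],T=cal['T'],x=str(cal.keys()))
    return p,d,cal
def load(fn): return np.load('pics/'+fn+'.npz')
def pts(z):
    d=z['d'];K=z['K'];T=z['T'];h,w=d.shape
    u,v=np.meshgrid(np.arange(w),np.arange(h))
    x=(u-K[0,2])/K[0,0]*d;y=(v-K[1,2])/K[1,1]*d
    P=np.stack([x,-y,-d],-1)@T[:3,:3].T+T[:3,3]
    P[d==0]=np.nan
    return P
E
python3 - <<'E'
from h import *
np.set_printoptions(precision=4,suppress=True)
s=bot.get_state()
for k in s: print(k,s[k])
for n in ('scene','top','wrist'):
    p,d,c=snap(n,n+'0'); print(n,c, (d>0).mean())
print(bot.grip_depth)
E
```

```text
pics
clock 0.0
joints [ 1.0978  0.3339  0.0399  1.4663 -0.0134  1.3433 -0.0585]
dq [ 0.0004 -0.002   0.0001 -0.0019 -0.0001 -0.0003  0.0013]
effort [  0.0012 -65.8566   1.3664 -40.5576   0.0168   0.0126  -0.    ]
ee_pos [ 0.2372 -0.6048  0.303 ]
orientation [[ 0.931   0.3651 -0.0007]
 [ 0.3651 -0.931   0.0015]
 [-0.0001 -0.0017 -1.    ]]
wrist_force [-0.1901 -0.2671  0.2867]
torque [-0.0599  0.0249 -0.0551]
finger_gap 1.0007636114347371
scene {'intrinsics': array([[405.6645,   0.    , 257.9554],
       [  0.    , 405.6645, 190.3866],
       [  0.    ,   0.    ,   1.    ]]), 'T': array([[ 0.8674, -0.3156,  0.3848,  0.982 ],
       [ 0.4972,  0.5814, -0.644 , -0.7674],
       [-0.0205,  0.75  ,  0.6612,  0.8832],
       [ 0.    ,  0.    ,  0.    ,  1.    ]])} 0.9959971110026041
top {'intrinsics': array([[409.6956,   0.    , 255.5816],
       [  0.    , 409.6956, 181.7492],
       [  0.    ,   0.    ,   1.    ]]), 'T': array([[ 0.0028,  0.9918, -0.1278,  0.3608],
       [-0.9998,  0.0003, -0.0194,  0.0036],
       [-0.0192,  0.1279,  0.9916,  1.3075],
       [ 0.    ,  0.    ,  0.    ,  1.    ]])} 0.9961751302083334
wrist {'intrinsics': array([[327.5415,   0.    , 251.6132],
       [  0.    , 327.5415, 195.3553],
       [  0.    ,   0.    ,   1.    ]]), 'T': array([[ 0.3648,  0.885 ,  0.2893,  0.312 ],
       [-0.9311,  0.3471,  0.1121, -0.5754],
       [-0.0012, -0.3103,  0.9506,  0.3739],
       [ 0.    ,  0.    ,  0.    ,  1.    ]])} 0.9958902994791666
0.0539
```

View pics/scene0.png

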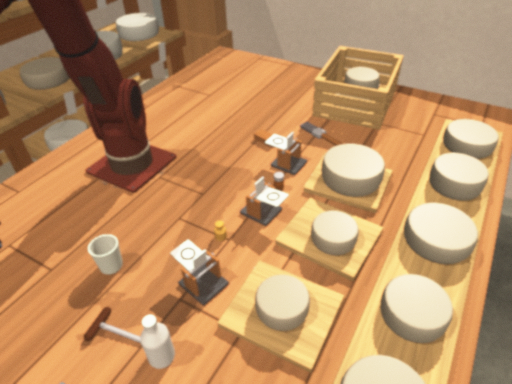

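View pics/top0.png

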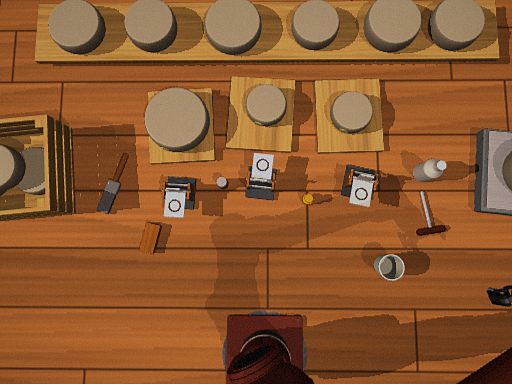

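View pics/wrist0.png

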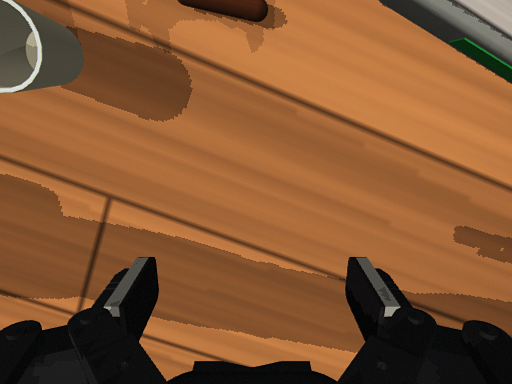

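The top view shows the three stands. Big is at (178,195), small2 at (262,175) with its flag towards the wheel, and small1 at (361,185) with its flag towards the robot. The jar is at (308,199), the weight at (221,182), and the trier and bottle at the right. Next I'll segment the white plates and measure them.

Run:
```python
from h import *
np.set_printoptions(precision=4,suppress=True)
z=load('top0');p=z['p'];P=pts(z)
c=p[130:230,130:400][:,:,::-1]
cv2.imwrite('pics/top0c.png',cv2.resize(c,None,fx=2.9,fy=2.9,interpolation=cv2.INTER_CUBIC))
z2=load('scene0');P2=pts(z2)
cv2.imwrite('pics/scene0c.png',cv2.resize(z2['p'][120:310,160:310][:,:,::-1],None,fx=3.1,fy=3.1,interpolation=cv2.INTER_CUBIC))
for nm,Z,PP in (('top',z,P),('scene',z2,P2)):
    hsv=cv2.cvtColor(Z['p'],cv2.COLOR_RGB2HSV)
    m=((hsv[:,:,1]<45)&(hsv[:,:,2]>120)).astype(np.uint8)
    n,l,st,ce=cv2.connectedComponentsWithStats(m)
    for i in range(1,n):
        if st[i,4]>60 and st[i,4]<1500:
            q=PP[l==i]; 
            print(nm,st[i],np.nanmedian(q,0),'zq',np.nanpercentile(q[:,2],[5,50,95]))
# sanity: table
print(P[230,300],P[280,200],P2[300,100])
```

```text
top [250 153  24  29 401] [0.5545 0.0113 0.0868] zq [0.0811 0.0868 0.1229]
top [258 160   9  10  73] [0.5697 0.0083 0.0873] zq [0.0825 0.0873 0.0915]
top [437 161   9  13  72] [ 0.5583 -0.5007  0.1501] zq [0.127  0.1501 0.1525]
top [217 177   9  10  73] [0.5235 0.1344 0.0596] zq [0.0559 0.0596 0.0637]
top [349 176  25  31 385] [ 0.4965 -0.2846  0.0864] zq [0.0812 0.0864 0.0925]
top [164 188  22  29 482] [0.4567 0.2713 0.0836] zq [0.0792 0.0836 0.0913]
top [356 189  10  10  77] [ 0.4819 -0.2856  0.0881] zq [0.0841 0.0881 0.0924]
top [420 191  11  36 121] [ 0.4419 -0.5031  0.0125] zq [0.0066 0.0125 0.0173]
top [378 255  26  25 108] [ 0.2711 -0.3683  0.0842] zq [0.0735 0.0842 0.0886]
scene [116   0  47  39 721] [-0.8928  0.9964  0.0582] zq [-0.2667  0.0582  0.0657]
scene [ 98  33  21  17 127] [-0.8039  0.7186  0.0734] zq [0.0475 0.0734 0.0774]
scene [360  70  17  10  97] [0.5892 0.7958 0.1329] zq [0.1304 0.1329 0.1353]
scene [449 121  47  23 799] [1.0195 0.5937 0.1088] zq [0.106  0.1088 0.1113]
scene [312 127  12  10  69] [0.5087 0.479  0.0191] zq [0.0128 0.0191 0.0232]
scene [266 133  26  16 242] [0.4515 0.262  0.0834] zq [0.0796 0.0834 0.1204]
scene [ 329  145   54   33 1323] [0.7285 0.2717 0.0941] zq [0.0915 0.0941 0.0969]
scene [ 436  154   51   28 1059] [1.0195 0.3568 0.1188] zq [0.1163 0.1188 0.1213]
scene [256 186  32  22 389] [0.5641 0.0053 0.0865] zq [0.0811 0.0865 0.0913]
scene [322 212  35  29 741] [0.7793 0.0011 0.0743] zq [0.0718 0.0743 0.0766]
scene [ 88 235  30  23 193] [ 0.2641 -0.3661  0.0822] zq [0.0271 0.0822 0.0867]
scene [171 240  34  33 587] [ 0.4856 -0.2939  0.0878] zq [0.0811 0.0878 0.1224]
scene [101 315  67  36 790] [ 0.564  -0.5092  0.1038] zq [0.0119 0.1038 0.1505]
scene [373 357  21  15  81] [ 0.9999 -0.3375  0.1194] zq [0.1175 0.1194 0.1216]
[ 0.3755 -0.1115  0.0027] [ 0.2191  0.2026 -0.0016] [ 0.3248 -0.4649  0.0007]
```

View pics/top0c.png

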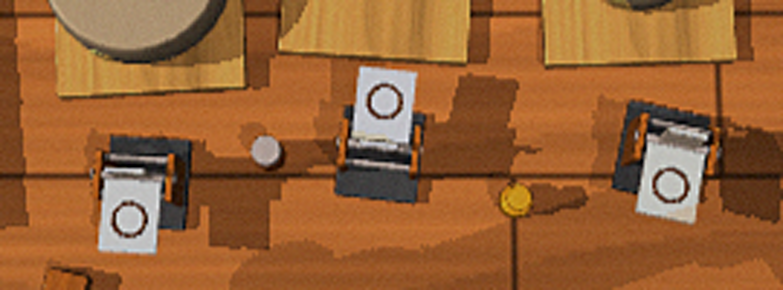

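View pics/scene0c.png

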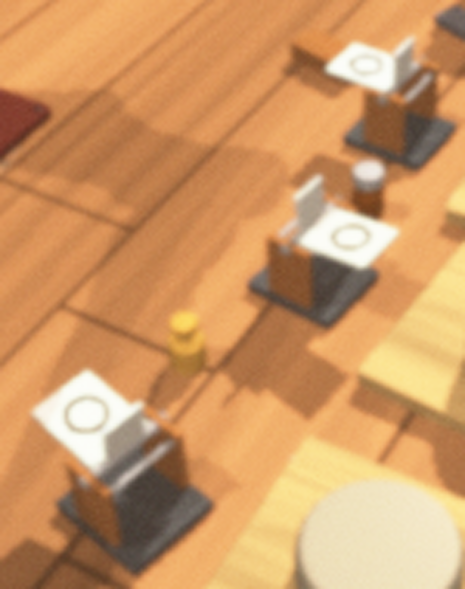

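```bash
cat > meas.py <<'E'
from h import *
import sys
np.set_printoptions(precision=4,suppress=True)
guess={'small1':(0.50,-0.285),'small2':(0.54,0.01),'big':(0.47,0.27)}
def run(names):
  for g,c in guess.items():
    for nm in names:
        Z=load(nm);PP=pts(Z);hsv=cv2.cvtColor(Z['p'],cv2.COLOR_RGB2HSV)
        near=(np.hypot(PP[:,:,0]-c[0],PP[:,:,1]-c[1])<0.11)
        wh=(hsv[:,:,1]<60)&(hsv[:,:,2]>100)
        # plate incl. ring: white & not tab
        pl=near&wh&(PP[:,:,2]>0.074)&(PP[:,:,2]<0.098)
        tab=near&wh&(PP[:,:,2]>0.100)
        base=near&(PP[:,:,2]<0.022)&(PP[:,:,2]>0.006)&(hsv[:,:,2]<110)&(hsv[:,:,1]<110)
        wood=near&(PP[:,:,2]>0.03)&(PP[:,:,2]<0.096)&(hsv[:,:,1]>120)
        for n2,m in (('plate',pl),('tab',tab),('base',base),('wood',wood)):
            q=PP[m]
            if len(q)<8: print(g,nm,n2,len(q));continue
            r=cv2.minAreaRect(q[:,:2].astype(np.float32)); 
            print(g,nm,n2,len(q),'mean',q.mean(0),'rect',np.array(r[0]),np.array(r[1]),round(r[2],1))
            if n2=='plate':
                A=np.c_[q[:,:2]-q[:,:2].mean(0),np.ones(len(q))];k=np.linalg.lstsq(A,q[:,2],rcond=None)[0];print('   slope',k)
if __name__=='__main__': run(sys.argv[1:])
E
python3 meas.py top0 scene0
```

```text
small1 top0 plate 533 mean [ 0.4932 -0.2871  0.0865] rect [ 0.4994 -0.2894] [0.0866 0.1009] 79.3
   slope [-0.0995  0.0279  0.0865]
small1 top0 tab 41 mean [ 0.5307 -0.2961  0.1194] rect [ 0.5307 -0.2951] [0.0392 0.0081] 81.0
small1 top0 base 244 mean [ 0.5408 -0.2817  0.012 ] rect [ 0.5268 -0.294 ] [0.0895 0.099 ] 76.7
small1 top0 wood 174 mean [ 0.5204 -0.283   0.0761] rect [ 0.5086 -0.29  ] [0.0864 0.0871] 77.9
small1 scene0 plate 637 mean [ 0.4921 -0.2927  0.0866] rect [ 0.4977 -0.2895] [0.0651 0.1032] 76.4
   slope [-0.0916  0.0268  0.0866]
small1 scene0 tab 105 mean [ 0.5305 -0.3005  0.1154] rect [ 0.5311 -0.2992] [0.0395 0.0077] 75.4
small1 scene0 base 651 mean [ 0.5412 -0.3035  0.0116] rect [ 0.5292 -0.3014] [0.0883 0.0959] 74.5
small1 scene0 wood 318 mean [ 0.5302 -0.3107  0.0628] rect [ 0.5256 -0.298 ] [0.0851 0.0528] 77.4
small2 top0 plate 506 mean [0.5606 0.0097 0.0862] rect [0.5545 0.0156] [0.0762 0.101 ] 83.9
   slope [ 0.1149 -0.0107  0.0862]
small2 top0 tab 25 mean [0.5209 0.0137 0.1249] rect [0.5208 0.014 ] [0.0353 0.0055] 84.8
small2 top0 base 413 mean [0.5054 0.013
[... 629 characters left out ...]
014] 86.5
   slope [-0.0328  0.0128  0.0831]
big top0 tab 26 mean [0.4937 0.2683 0.1231] rect [0.4934 0.2692] [0.0391 0.0035] 89.0
big top0 base 303 mean [0.5086 0.2594 0.012 ] rect [0.4937 0.2685] [0.0881 0.0984] 87.2
big top0 wood 171 mean [0.4862 0.2635 0.0751] rect [0.4522 0.2815] [0.0914 0.1531] 72.8
big scene0 plate 252 mean [0.4543 0.2653 0.0834] rect [0.4616 0.2694] [0.0677 0.1027] 89.1
   slope [ 0.0251 -0.0033  0.0834]
big scene0 tab 41 mean [0.4934 0.2609 0.1147] rect [0.4931 0.2636] [0.038  0.0067] 84.6
big scene0 base 192 mean [0.5141 0.2567 0.011 ] rect [0.4979 0.2623] [0.0859 0.0889] 84.9
big scene0 wood 234 mean [0.496  0.2479 0.0574] rect [0.4932 0.2648] [0.09   0.0494] 86.5
```

The depth heights agree with the text: plates about 0.083–0.087, tabs about 0.12, bases 0.012. Small1's pivot is near (0.528,-0.297) with yaw about -12.5°. Small2's is near (0.524,0.011) with yaw about -6.5° and its flag on the far side. I'll shut the fingers, turn, and move above small1.

>>> move_arm(rows=[[[0,0,0,0,0,0.118],[0,0,0,0,0,0.118],[0,0,0,0,0,0.118],[0,0,0,0,0,0.118],[0,0,0,0,0,0.118],[0.014,-0.028,0,0,0,0],[0.014,-0.028,0,0,0,0],[0.014,-0.028,0,0,0,0],[0.014,-0.028,0,0,0,0],[0.014,-0.028,0,0,0,0],[0.014,-0.028,0,0,0,0],[0.014,-0.028,0,0,0,0],[0.014,-0.028,0,0,0,0],[0.014,-0.028,0,0,0,0],[0.014,-0.028,0,0,0,0],[0.014,-0.028,0,0,0,0],[0.014,-0.028,0,0,0,0],[0.014,-0.028,0,0,0,0],[0,0,0,0,0,0]]], claw=0)

```text
clock: 1.73
ee_pos: [0.4972, -0.282, 0.3037]
orientation: [[0.979, -0.206, 0.001], [-0.206, -0.979, 0.003], [0.001, -0.003, -1.0]]
wrist_force: [-0.3, 2.5, -0.2]
finger_gap: 0.002
```

```bash
python3 - <<'E'
from h import *
np.set_printoptions(precision=4,suppress=True)
s=bot.get_state()
for k in ('clock','ee_pos','orientation','finger_gap','wrist_force','joints'): print(k,s[k])
snap('wrist','wrist1')
E
python3 meas.py wrist1
```

```text
clock 1.7333
ee_pos [ 0.4972 -0.282   0.3037]
orientation [[ 0.9785 -0.206   0.0014]
 [-0.206  -0.9785  0.003 ]
 [ 0.0008 -0.0032 -1.    ]]
finger_gap 0.0016520720866268354
wrist_force [-0.2754  2.4521 -0.2138]
joints [ 0.5646  0.1823 -0.1424  1.6546  0.0232  1.3064 -1.3598]
small1 wrist1 plate 5547 mean [ 0.4941 -0.2892  0.0869] rect [ 0.499  -0.2902] [0.0877 0.1013] 77.2
   slope [-0.1228  0.0276  0.0869]
small1 wrist1 tab 365 mean [ 0.532  -0.2972  0.1252] rect [ 0.5318 -0.2974] [0.0392 0.005 ] 77.7
small1 wrist1 base 3487 mean [ 0.5511 -0.3013  0.0128] rect [ 0.5277 -0.2967] [0.0896 0.0984] 77.5
small1 wrist1 wood 1688 mean [ 0.5203 -0.2958  0.0803] rect [ 0.5088 -0.2924] [0.0877 0.0876] 77.5
small2 wrist1 plate 0
small2 wrist1 tab 0
small2 wrist1 base 1704 mean [ 0.5253 -0.0194  0.012 ] rect [ 0.5238 -0.0034] [0.0619 0.1001] 83.1
small2 wrist1 wood 1322 mean [ 0.5194 -0.0295  0.0508] rect [ 0.5212 -0.0295] [0.0064 0.05  ] 88.3
big wrist1 plate 0
big wrist1 tab 0
big wrist1 base 0
big wrist1 wood 0
```

View pics/wrist1.png

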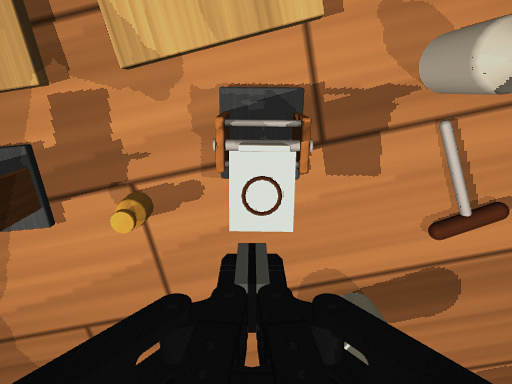

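The wrist view confirms small1: pivot (0.5277,-0.2967), yaw -12.5°, flag tilted about 0.12 rad. The plate spans pixels (230–295, 150–232). There is a cross rod at row 123 on the far side. I'll check the finger shape and the rod height.

Run:
```python
from h import *
np.set_printoptions(precision=4,suppress=True)
z=load('wrist1');P=pts(z)
R=np.array([[ 0.9785,-0.206,0.0014],[-0.206,-0.9785,0.003],[0.0008,-0.0032,-1.]]);t=np.array([0.4972,-0.282,0.3037])
Q=(P-t)@R
m=(np.abs(Q[...,0])<0.06)&(np.abs(Q[...,1])<0.06)&(Q[...,2]<0.085)
for a in np.arange(0.0,0.085,0.005):
    q=Q[m&(Q[...,2]>=a)&(Q[...,2]<a+.005)]
    if len(q): print(round(a,3),len(q),'x',q[:,0].min(),q[:,0].max(),'y',q[:,1].min(),q[:,1].max())
c=np.array([0.5277,-0.2967]);ps=np.radians(-12.5);X=np.array([np.cos(ps),np.sin(ps)]);Y=np.array([-X[1],X[0]])
for v in (110,115,118,121,123,125,128,135,140,144,147,150): 
    p=P[v,262];print(v,(p[:2]-c)@X,(p[:2]-c)@Y,p[2],z['p'][v,262])
```

```text
0.0 3921 x -0.0005358688784702547 0.019151893761033007 y -0.05105546070015224 0.04964787008261292
0.005 2589 x -0.008629344496890082 0.018056418481782074 y -0.04748986716415753 0.04622378106001333
0.01 3506 x -0.009686953408158257 0.01370336372786795 y -0.04312626941479919 0.0422273957486973
0.015 4097 x -0.010969719798358554 0.015120226823390667 y -0.03915431052057759 0.03886442444009446
0.02 2015 x -0.011880163307065865 0.015000017196537674 y -0.03524648266418701 0.03345474667731862
0.025 1131 x -0.01145846904209684 0.015018972541809577 y -0.030767361548299742 0.02984634938209499
0.03 675 x -0.010486778267463547 0.013369363159326337 y -0.01966130130557157 0.01650249393566895
0.035 315 x -0.011056747995784698 0.012725701146897465 y -0.014061957087935369 0.012743667402773717
0.04 425 x 0.00636690346599522 0.01220875981808403 y -0.014230044135030224 0.013045046284405669
0.045 419 x 0.0065971610681829634 0.012454289034873342 y -0.01428228166013669 0.012894843937952193
0.05 374 x 0.006696353536995923 0.01246873985951257 y -0.014284370107630447 0.012818207348908992
0.055 327 x 0.00649850
[... 529 characters left out ...]
7015 0.00040341560324996546 0.07724116449770929 [143 133 124]
123 0.01845651678611462 0.00041182842407130795 0.07873759725049018 [163 153 142]
125 0.016452450218389363 0.0003023533461814806 0.07618321468067302 [128 121 111]
128 0.006679925011285108 -0.001620784136015441 0.012440602975203108 [50 49 48]
135 -0.0008402624470899985 -0.0017627994348965034 0.01277772193963339 [33 35 33]
140 0.003963013806353787 0.00021498919571117476 0.08222478446725562 [85 79 73]
144 0.005366668703076709 0.001083664856190198 0.11325085656683986 [90 82 70]
147 0.004865075438512691 0.001377903089309062 0.1244849463758006 [217 223 215]
150 0.0027006049108001303 0.0013567463566573523 0.12530988584427027 [215 219 212]
```

>>> move_arm(rows=[[[0,0.008,0.018,0,0,0.01],[0,0,0.018,0,0,0],[0,0,0.018,0,0,0],[0,0,0.018,0,0,0],[0,0,0.018,0,0,0],[0,0,0.018,0,0,0],[0,0,0.016,0,0,0],[0,0,0,0,0,0],[0.007,0,0,0,0,0],[0.007,0,0,0,0,0],[0.007,0,0,0,0,0],[0.007,0,0,0,0,0],[0.007,0,0,0,0,0],[0.007,0,0,0,0,0],[0.007,0,0,0,0,0],[0.007,0,0,0,0,0],[0.003,0,0,0,0,0],[0,0,0,0,0,0]]])

```text
clock: 3.28
ee_pos: [0.55, -0.3096, 0.1799]
orientation: [[0.975, -0.224, 0.001], [-0.224, -0.975, -0.0], [0.001, -0.0, -1.0]]
wrist_force: [-0.9, -0.4, 1.0]
finger_gap: 0.0
```

Run:
```python
from h import *
s=bot.get_state(); print(s['ee_pos'],s['wrist_force'],s['clock'])
snap('wrist','wrist2'); snap('scene','scene2')
z=load('scene2')
cv2.imwrite('pics/scene2c.png',cv2.resize(z['p'][190:310,120:270][:,:,::-1],None,fx=4,fy=4,interpolation=cv2.INTER_CUBIC))
```

```text
[ 0.54995087 -0.3096486   0.17991842] [-0.87484533 -0.42683158  0.98666672] 3.2833
```

View pics/scene2c.png

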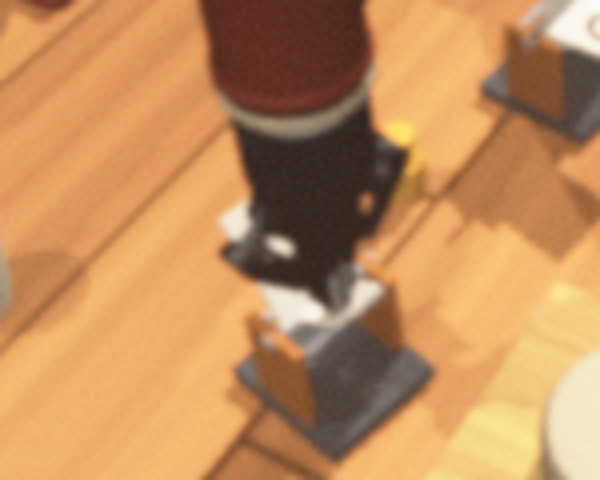

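View pics/wrist2.png

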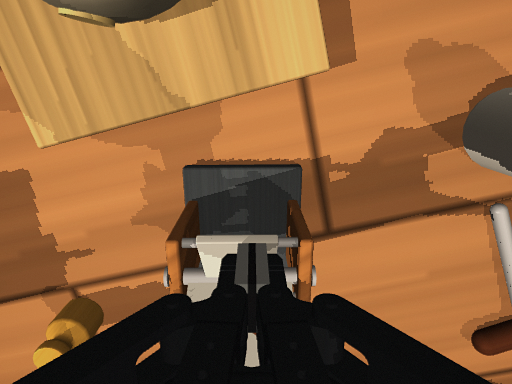

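The tab has been pushed over and the plate stands at about 50°, with a low force. Next I go up, back over the plate, and down behind it.

>>> move_arm(rows=[[[-0.002,0,-0.02,0,0,0],[0,0,-0.035,0,0,0],[0,0,-0.035,0,0,0],[-0.02,-0.008,0,0,0,0],[-0.03,0,0,0,0,0],[-0.03,0,0,0,0,0],[-0.028,0,0,0,0,0],[0,0,0,0,0,0],[0,0,0.02,0,0,0],[0,0,0.03,0,0,0],[0,0,0.02,0,0,0],[0,0,0,0,0,0]]])

```text
clock: 4.38
ee_pos: [0.4416, -0.2762, 0.1962]
orientation: [[0.974, -0.224, -0.005], [-0.224, -0.975, 0.003], [-0.005, -0.002, -1.0]]
wrist_force: [-0.9, 1.1, -0.8]
finger_gap: 0.001
```

```bash
cat > st.py <<'E'
from h import *
import sys
np.set_printoptions(precision=4,suppress=True)
s=bot.get_state()
C={'1':((0.5277,-0.2967),-12.5),'2':((0.524,0.011),-6.5)}
c,a=C[sys.argv[1]];ps=np.radians(a);X=np.array([np.cos(ps),np.sin(ps)]);Y=np.array([-X[1],X[0]])
d=s['ee_pos'][:2]-np.array(c);o=s['orientation']
print('xs',d@X,'ys',d@Y,'tip z',s['ee_pos'][2]-.073,'yaw',np.degrees(np.arctan2(o[1,0],o[0,0])),'f',s['wrist_force'],s['clock'])
tag=sys.argv[2]
snap('wrist','w'+tag); snap('scene','s'+tag)
z=load('s'+tag); b={'1':(190,310,120,270),'2':(150,250,210,330)}[sys.argv[1]]
im=np.hstack([cv2.resize(z['p'][b[0]:b[1],b[2]:b[3]],(400,320),interpolation=cv2.INTER_CUBIC),cv2.resize(load('w'+tag)['p'],(400,320))])
cv2.imwrite('pics/c'+tag+'.png',im[:,:,::-1])
E
python3 st.py 1 3
```

```text
xs -0.08849707769997041 ys 0.0013667308764126612 tip z 0.12323873022833277 yaw -12.965933601440852 f [-0.9359  1.0676 -0.8462] 4.3833
```

View pics/c3.png

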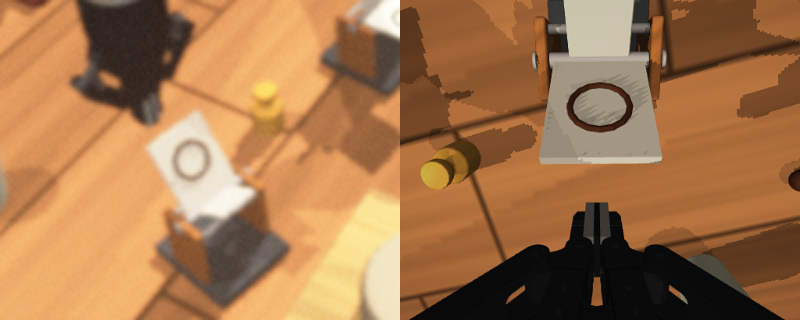

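The finger is behind the raised plate and clear of it, with the ring still showing. Now I push forward.

>>> move_arm(rows=[[[0.008,0,0,0,0,0],[0.008,0,0,0,0,0],[0.008,0,0,0,0,0],[0.008,0,0,0,0,0],[0.008,0,0,0,0,0],[0.008,0,0,0,0,0],[0.008,0,0,0,0,0],[0.008,0,0,0,0,0],[0.008,0,0,0,0,0],[0.008,0,0,0,0,0],[0.008,0,0,0,0,0],[0.008,0,0,0,0,0],[0.008,0,0,0,0,0],[0,0,0,0,0,0]]])

```text
clock: 5.65
ee_pos: [0.5464, -0.3006, 0.1998]
orientation: [[0.975, -0.224, 0.001], [-0.224, -0.975, 0.0], [0.001, -0.0, -1.0]]
wrist_force: [-0.1, 0.8, 0.4]
finger_gap: -0.002
```

```bash
python3 st.py 1 4
```

```text
xs 0.01912988583918375 ys 0.0002941198321097841 tip z 0.1267921142036491 yaw -12.927815379957334 f [-0.1249  0.7671  0.385 ] 5.65
```

View pics/c4.png

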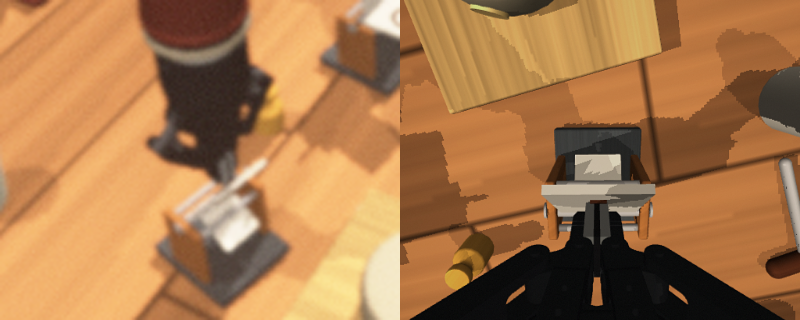

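>>> move_arm(rows=[[[0.009,0,0.005,0,0,0],[0.007,0,0.007,0,0,0],[0.005,0,0.008,0,0,0],[0.004,0,0.008,0,0,0],[0.003,0,0.008,0,0,0],[0.001,0,0.006,0,0,0],[0,0,0,0,0,0],[0,0,0,0,0,0]]])

```text
clock: 6.42
ee_pos: [0.5729, -0.3069, 0.1573]
orientation: [[0.975, -0.224, -0.001], [-0.224, -0.975, 0.001], [-0.001, -0.0, -1.0]]
wrist_force: [0.2, 0.4, -0.2]
finger_gap: -0.002
```

```bash
python3 st.py 1 5
```

```text
xs 0.04632325499971136 ys -0.00015959905970844984 tip z 0.0843220224908048 yaw -12.964028979277012 f [ 0.2085  0.4144 -0.2281] 6.4167
```

View pics/c5.png

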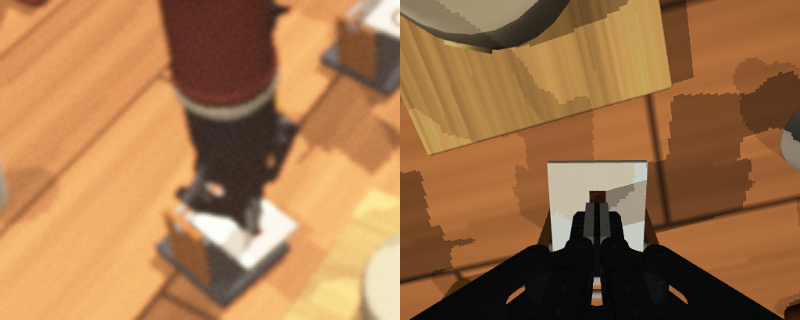

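The plate is nearly level with the bar showing. I'll press gently until the force rises.

>>> move_arm(rows=[[[0,0,0.001,0,0,0],[0,0,0.001,0,0,0],[0,0,0,0,0,0]]])

```text
clock: 6.77
ee_pos: [0.573, -0.3071, 0.156]
orientation: [[0.974, -0.224, 0.0], [-0.224, -0.974, -0.0], [0.0, 0.0, -1.0]]
wrist_force: [0.3, 0.0, -0.9]
finger_gap: -0.0
```

```bash
python3 st.py 1 6
python3 - <<'E'
from h import *
import numpy as np
c=np.array((0.5277,-0.2967));ps=np.radians(-12.5);X=np.array([np.cos(ps),np.sin(ps)]);Y=np.array([-X[1],X[0]])
z=load('w6');P=pts(z);d=P[...,:2]-c;xs=d@X;ys=d@Y
for s in np.arange(0.0,0.1,0.005):
    for lo,hi in ((18,29),(-29,-18)):
        m=(xs>s)&(xs<s+.005)&(ys>lo/1e3)&(ys<hi/1e3)&(P[...,2]>.05)&(P[...,2]<.11)
        if m.sum()>5: print(round(s,3),lo,m.sum(),np.median(P[m][:,2]).round(4))
E
```

```text
xs 0.046505097006706374 ys -0.00031723576122477323 tip z 0.08299287524632483 yaw -12.970341359832137 f [ 0.3414  0.0435 -0.8741] 6.7667
0.02 18 23 0.0833
0.02 -29 51 0.0831
0.025 18 133 0.0833
0.025 -29 145 0.0833
0.03 18 168 0.0833
0.03 -29 187 0.0833
0.035 18 201 0.0833
0.035 -29 195 0.0833
0.04 18 191 0.0832
0.04 -29 195 0.0833
0.045 18 204 0.0833
0.045 -29 206 0.0833
0.05 18 215 0.0833
0.05 -29 206 0.0833
0.055 18 205 0.0832
0.055 -29 206 0.0834
0.06 18 225 0.0833
0.06 -29 226 0.0832
0.065 18 227 0.0832
0.065 -29 233 0.0832
0.07 18 232 0.0833
0.07 -29 233 0.0832
0.075 18 286 0.0831
0.075 -29 294 0.083
```

The first flag is dead level, with the plate top at 0.083 along its whole length. I lift and move over to small2 for a look from above.

>>> move_arm(rows=[[[0,0,-0.025,0,0,0],[0,0,-0.04,0,0,0],[0,0,-0.04,0,0,0],[0,0,-0.04,0,0,-0.113],[-0.0095,-0.0258,0,0,0,0],[-0.0095,-0.0258,0,0,0,0],[-0.0095,-0.0258,0,0,0,0],[-0.0095,-0.0258,0,0,0,0],[-0.0095,-0.0258,0,0,0,0],[-0.0095,-0.0258,0,0,0,0],[-0.0095,-0.0258,0,0,0,0],[-0.0095,-0.0258,0,0,0,0],[-0.0095,-0.0258,0,0,0,0],[-0.0095,-0.0258,0,0,0,0],[-0.0095,-0.0258,0,0,0,0],[-0.0095,-0.0258,0,0,0,0],[0,0,0,0,0,0],[0,0,0,0,0,0]]])

```text
clock: 8.37
ee_pos: [0.4946, 0.015, 0.3014]
orientation: [[0.994, -0.11, 0.001], [-0.11, -0.994, -0.0], [0.001, 0.0, -1.0]]
wrist_force: [-0.6, 0.2, 0.3]
finger_gap: -0.001
```

```bash
python3 st.py 2 7; python3 meas.py w7 | grep -A1 small2
```

```text
xs -0.02964998388024662 ys 0.0006386928043800736 tip z 0.22835924109914796 yaw -6.304095411673871 f [-0.629   0.2118  0.2696] 8.3667
small2 w7 plate 7028 mean [0.5629 0.0078 0.0875] rect [0.554 0.009] [0.0873 0.1008] 83.8
   slope [ 0.1117 -0.0126  0.0875]
small2 w7 tab 579 mean [0.5225 0.0126 0.1193] rect [0.5223 0.0125] [0.0395 0.0074] 83.6
small2 w7 base 1206 mean [0.5051 0.0143 0.0128] rect [0.5255 0.0119] [0.0895 0.0978] 83.7
small2 w7 wood 1836 mean [0.538  0.0132 0.081 ] rect [0.5486 0.0423] [0.1498 0.088 ] 83.5
big w7 plate 2011 mean [0.4527 0.2535 0.0838] rect [0.4606 0.2482] [0.0377 0.1069] 73.1
```

View pics/c7.png

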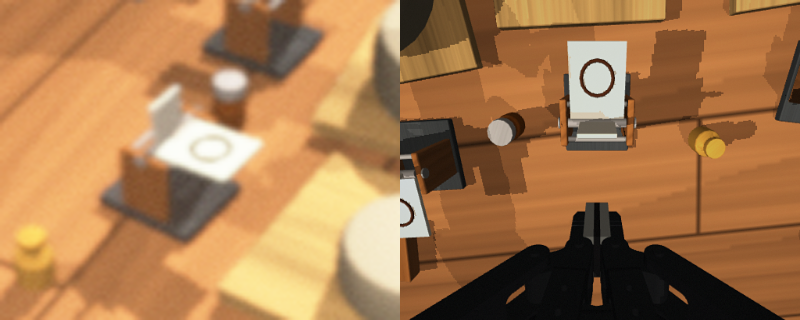

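Small2 measured closer: pivot (0.5255,0.0119), yaw -6.3°, flag tilted about 0.11 rad towards the wheel. I go over its plate, down, then push the tab towards the robot.

>>> move_arm(rows=[[[0.025,0,0,0,0,0],[0.025,0,0,0,0,0],[0.017,0,0,0,0,0],[0,0,0.018,0,0,0],[0,0,0.025,0,0,0],[0,0,0.025,0,0,0],[0,0,0.025,0,0,0],[0,0,0.018,0,0,0],[0,0,0.01,0,0,0],[0,0,0,0,0,0],[-0.007,0,0,0,0,0],[-0.007,0,0,0,0,0],[-0.007,0,0,0,0,0],[-0.007,0,0,0,0,0],[-0.007,0,0,0,0,0],[-0.007,0,0,0,0,0],[-0.007,0,0,0,0,0],[-0.007,0,0,0,0,0],[-0.005,0,0,0,0,0],[0,0,0,0,0,0]]])

```text
clock: 10.13
ee_pos: [0.4997, 0.0129, 0.1799]
orientation: [[0.994, -0.113, -0.001], [-0.113, -0.994, -0.0], [-0.001, 0.0, -1.0]]
wrist_force: [-0.0, 0.5, -0.1]
finger_gap: 0.002
```

```bash
sed -i "s/((0.524,0.011),-6.5)/((0.5255,0.0119),-6.3)/" st.py; python3 st.py 2 8
```

```text
xs -0.02571562175824183 ys -0.001803741188116729 tip z 0.10693132590375086 yaw -6.472605939574632 f [-0.0253  0.4764 -0.1243] 10.1333
```

View pics/c8.png

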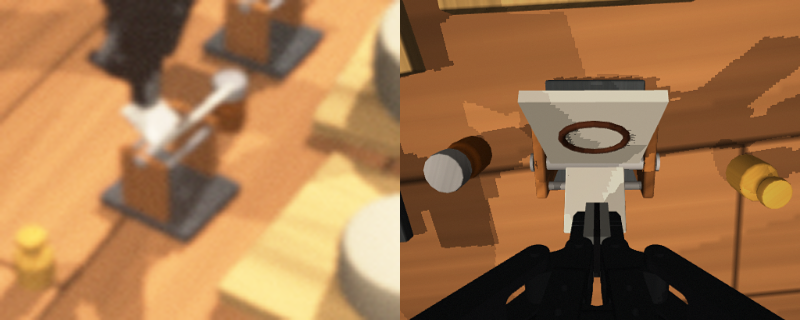

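>>> move_arm(rows=[[[0.002,0,-0.02,0,0,0],[0,0,-0.035,0,0,0],[0,0,-0.037,0,0,0],[0.02,-0.002,0,0,0,0],[0.03,0,0,0,0,0],[0.03,0,0,0,0,0],[0.032,0,0,0,0,0],[0,0,0,0,0,0],[0,0,0.02,0,0,0],[0,0,0.03,0,0,0],[0,0,0.023,0,0,0],[0,0,0,0,0,0]]])

```text
clock: 11.23
ee_pos: [0.6118, 0.0016, 0.1935]
orientation: [[0.994, -0.113, -0.009], [-0.113, -0.994, 0.0], [-0.008, 0.001, -1.0]]
wrist_force: [-0.7, 1.1, -0.5]
finger_gap: -0.003
```

```bash
python3 st.py 2 9
```

```text
xs 0.08694103382802756 ys -0.0007704324669944307 tip z 0.12049443871676556 yaw -6.488330240021592 f [-0.7141  1.0868 -0.4994] 11.2333
```

View pics/c9.png

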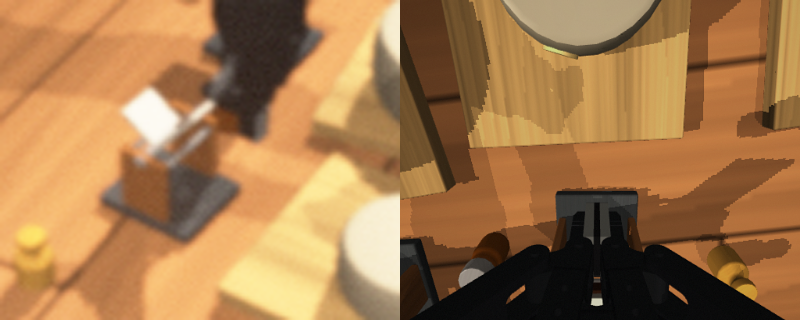

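The finger is now on the wheel side of the raised plate. I push towards the robot.

>>> move_arm(rows=[[[-0.008,0,0,0,0,0],[-0.008,0,0,0,0,0],[-0.008,0,0,0,0,0],[-0.008,0,0,0,0,0],[-0.008,0,0,0,0,0],[-0.008,0,0,0,0,0],[-0.008,0,0,0,0,0],[-0.008,0,0,0,0,0],[-0.008,0,0,0,0,0],[-0.008,0,0,0,0,0],[-0.008,0,0,0,0,0],[-0.008,0,0,0,0,0],[-0.008,0,0,0,0,0],[0,0,0,0,0,0]]])

```text
clock: 12.5
ee_pos: [0.5095, 0.0139, 0.1988]
orientation: [[0.994, -0.113, -0.001], [-0.113, -0.994, -0.0], [-0.001, 0.0, -1.0]]
wrist_force: [-0.1, -0.7, -0.1]
finger_gap: 0.0
```

```bash
python3 st.py 2 10
```

```text
xs -0.016110437300078308 ys 0.00019560530901832087 tip z 0.1258395345217308 yaw -6.470132176265442 f [-0.0926 -0.6898 -0.0881] 12.5
```

View pics/c10.png

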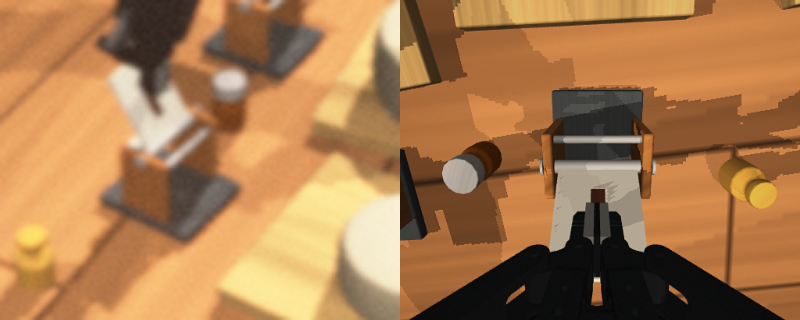

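>>> move_arm(rows=[[[-0.01,0,0.005,0,0,0],[-0.008,0,0.007,0,0,0],[-0.005,0,0.008,0,0,0],[-0.004,0,0.008,0,0,0],[-0.003,0,0.008,0,0,0],[-0.001,0,0.005,0,0,0],[0,0,0.001,0,0,0],[0,0,0.001,0,0,0],[0,0,0,0,0,0],[0,0,0,0,0,0]]])

```text
clock: 13.43
ee_pos: [0.4806, 0.0172, 0.1561]
orientation: [[0.994, -0.113, 0.0], [-0.113, -0.994, 0.0], [0.0, -0.0, -1.0]]
wrist_force: [-0.7, -0.0, 0.7]
finger_gap: -0.002
```

```bash
python3 st.py 2 11
python3 - <<'E'
from h import *
c=np.array((0.5255,0.0119));ps=np.radians(-6.3);X=np.array([np.cos(ps),np.sin(ps)]);Y=np.array([-X[1],X[0]])
for t in ('w11','s11'):
  z=load(t);P=pts(z);d=P[...,:2]-c;xs=d@X;ys=d@Y
  for s in np.arange(-0.09,0.0,0.01):
    for lo,hi in ((18,29),(-29,-18)):
        m=(xs>s)&(xs<s+.01)&(ys>lo/1e3)&(ys<hi/1e3)&(P[...,2]>.05)&(P[...,2]<.11)
        if m.sum()>5: print(t,round(s,3),lo,m.sum(),np.median(P[m][:,2]).round(4))
E
```

```text
xs -0.04525616652333743 ys 0.00030596520128793256 tip z 0.08313317490125711 yaw -6.493288446089119 f [-0.7206 -0.0312  0.6957] 13.4333
w11 -0.07 18 198 0.0835
w11 -0.07 -29 261 0.0835
w11 -0.06 18 373 0.0835
w11 -0.06 -29 375 0.0835
w11 -0.05 18 409 0.0834
w11 -0.05 -29 409 0.0835
w11 -0.04 18 423 0.0834
w11 -0.04 -29 430 0.0834
w11 -0.03 18 463 0.0834
w11 -0.03 -29 458 0.0834
w11 -0.02 18 476 0.0833
w11 -0.02 -29 476 0.0833
w11 -0.01 18 479 0.0838
w11 -0.01 -29 482 0.0839
s11 -0.08 -29 8 0.083
s11 -0.07 -29 6 0.0835
s11 -0.06 -29 10 0.0834
s11 -0.05 -29 7 0.0818
s11 -0.04 18 9 0.0813
s11 -0.04 -29 9 0.0818
s11 -0.03 18 6 0.0821
s11 -0.03 -29 8 0.0811
s11 -0.02 18 9 0.0815
s11 -0.02 -29 8 0.0819
s11 -0.01 18 7 0.0829
s11 -0.01 -29 10 0.0847
```

View pics/c11.png

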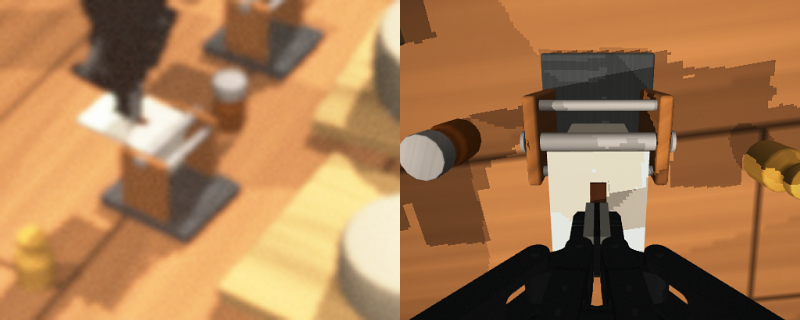

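Small2 is also flat to within about 0.004 rad, with the bar showing. I lift clear and take a final check.

>>> move_arm(rows=[[[0,0,-0.02,0,0,0],[0,0,-0.035,0,0,0],[0,0,-0.04,0,0,0],[0,0,-0.04,0,0,0],[0,0,-0.03,0,0,0],[0,0,0,0,0,0],[0,0,0,0,0,0],[0,0,0,0,0,0]]])

```text
clock: 14.2
ee_pos: [0.48, 0.0171, 0.3206]
orientation: [[0.994, -0.113, -0.0], [-0.113, -0.994, -0.0], [-0.0, 0.0, -1.0]]
wrist_force: [-0.8, 0.2, -0.6]
finger_gap: -0.001
```

```bash
python3 - <<'E'
from h import *
np.set_printoptions(precision=4,suppress=True)
snap('top','top12');snap('scene','scene12')
print(bot.get_state()['wrist_force'],bot.get_state()['clock'])
C={'1':((0.5277,-0.2967),-12.5,1),'2':((0.5255,0.0119),-6.3,-1),'big':((0.4955,0.2655),-3.5,-1)}
for t in ('top12','scene12'):
  z=load(t);P=pts(z)
  for k,(c,a,sg) in C.items():
    ps=np.radians(a);X=sg*np.array([np.cos(ps),np.sin(ps)]);Y=np.array([-X[1],X[0]])
    d=P[...,:2]-np.array(c);xs=d@X;ys=d@Y
    m=(xs>.028)&(xs<.078)&(abs(ys)<.028)&(P[...,2]>.05)&(P[...,2]<.12)
    if m.sum()<20: print(t,k,m.sum());continue
    f=np.polyfit(xs[m],P[...,2][m],1);print(t,k,m.sum(),'slope',f[0],'z',P[...,2][m].mean())
a=load('top0')['p'].astype(int);b=load('top12')['p'];df=(abs(a-b).max(2)>50).astype(np.uint8)
n,l,st,_=cv2.connectedComponentsWithStats(cv2.morphologyEx(df,cv2.MORPH_OPEN,np.ones((3,3))));print(st[1:])
cv2.imwrite('pics/t12c.png',cv2.resize(b[60:290,90:470][:,:,::-1],None,fx=2.1,fy=2.1))
E
python3 meas.py top12 scene12 | grep -E "base|big"
```

```text
[ 0.5631  0.49   -0.2042] 14.3
top12 1 302 slope -0.007051891446598421 z 0.08234350650137559
top12 2 0
top12 big 299 slope -0.004691814098711783 z 0.08360409376290105
scene12 1 398 slope -0.007845299377423147 z 0.08221383129886467
scene12 2 197 slope -0.0010136612514556442 z 0.08234115612805926
scene12 big 140 slope 0.01518610606493416 z 0.0831191391872567
[[ 223  133   86   56 2534]
 [ 354  152   24   25  453]
 [ 414  165   25   14  225]
 [ 504  165    8   17   90]
 [ 349  179   24   28  477]
 [ 239  187    3    3    9]
 [ 229  192   66   56 1836]
 [ 378  192   22   14  246]
 [ 420  193    3    3    9]
 [ 234  218    7    8   38]
 [ 233  227    6    8   37]
 [ 234  237    4    3   12]
 [ 269  250   35   58 1292]
 [ 270  269    3    3    9]
 [ 487  285   25   22  401]
 [ 278  309   27    7  124]
 [ 266  310   11    3   33]
 [ 444  311   68   11  417]
 [ 374  314   23    9  157]
 [ 303  317   10   52  243]
 [ 246  329   48   55 1691]
 [ 458  348   54   36  992]
 [ 227  355   13   19  150]
 [ 319  373   30    6  131]
 [ 310  375    5    4   19]]
small1 top12 base 417 mean [ 0.5092 -0.2
[... 284 characters left out ...]
e 512 mean [0.4574 0.2713 0.0829] rect [0.4649 0.2777] [0.0737 0.1015] 87.2
big top12 tab 29 mean [0.4934 0.2682 0.1222] rect [0.4932 0.2685] [0.0041 0.0399] 1.1
big top12 base 300 mean [0.5077 0.2592 0.0123] rect [0.4936 0.2681] [0.0876 0.0988] 87.9
big top12 wood 170 mean [0.4858 0.2622 0.0749] rect [0.4738 0.2704] [0.085 0.088] 85.3
big scene12 plate 252 mean [0.4549 0.2658 0.0834] rect [0.4628 0.2689] [0.0664 0.1032] 87.4
big scene12 tab 44 mean [0.4931 0.2613 0.1143] rect [0.4928 0.2626] [0.0418 0.007 ] 84.9
big scene12 base 209 mean [0.5097 0.2558 0.011 ] rect [0.4971 0.263 ] [0.0899 0.0915] 86.2
big scene12 wood 236 mean [0.4961 0.2484 0.0572] rect [0.4939 0.267 ] [0.0934 0.0489] 86.0
```

View pics/t12c.png

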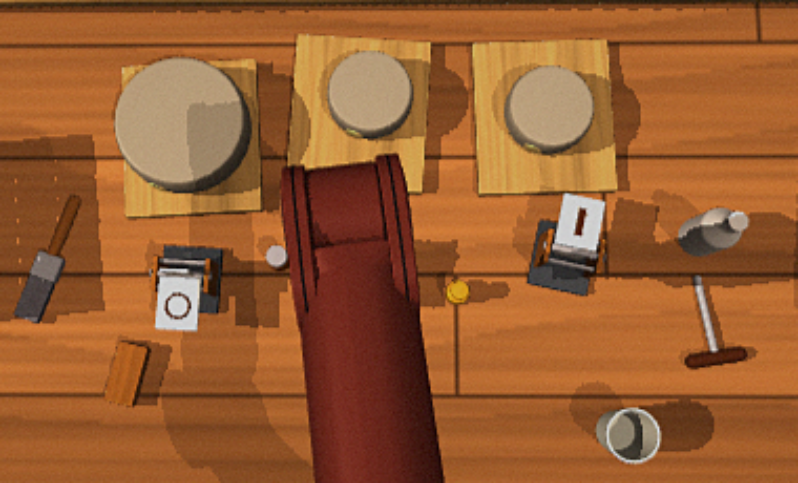

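View pics/scene12.png

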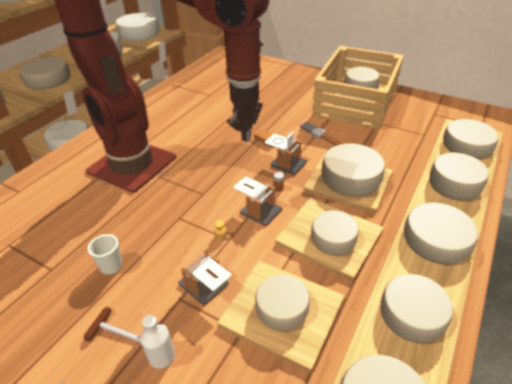

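Both small flags lie flat showing the bar: small1 in both views (top crop at (580,222)), small2 in the scene view only (at (258,188)). The big flag still shows its ring, nothing else has shifted, and the arm is clear. Handing in.

```bash
python3 -c "
from rig import bot
print(bot.hand_in(), bot.get_state()['clock'])"
```

```text
the job is handed in; nothing more can be done
the job is handed in; nothing more can be done
```

I flipped both small-wheel flags over their pivots with the closed fingertips, and both now lie flat with the bar showing. For each I pushed the tab first, then pushed the plate from behind and pressed it down level. I never touched the big wheel's flag. The job was handed in at about 14.3 s of the 64 s allowed.

**Flags:** Both plates sit at about 0.082–0.083 m and are level to within 0.01 rad. The big flag still shows its ring.

**Everything else:** Small1's base came out within about 1 mm of its starting place in the top view, and in both views the wheels and other objects look where they were. The wrist-force readings, taken only at the end of each move, never passed about 2.5 N.

**Weaker checks:**
- **Small2:** The arm hid this stand from the top camera at the end, so its final check comes from the scene view alone, plus the wrist view taken while the finger was still pressing. That scene view put small2's base about 3 mm from where it was at the start.
- **Small1:** Its base was also about 4 mm off in the scene view. I put both differences down to the flipped plates now covering different parts of the bases.

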